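# Hang the ring-squaring tool in the pit rack and close the keeper

### The arm

A 7-joint arm with a two-finger parallel gripper is mounted at the origin on the work surface. World frame = base frame: x ahead of the robot, y to its left, z up, the work surface at z = 0. Lengths are in m, angles in degrees, forces in N, time in s.
With the tool pointing down it reaches from about 0.425 to 0.95 m from the base axis. Payload 16.7 kg.
Tool frame: the origin (TCP) lies at the very end of the fingers, on their centre line; the grasp point (between the pads) lies 19 mm behind it; z points along the fingers, y is the line along which they close (so a half turn about z gives the same grasp; the last joint's range is limited). The gripper opens to 94 mm and grips with 3 to 60 N. Pads are 16 mm wide; open, the fingers measure 119 mm over their backs; the gripper's body (75 mm by 177 mm) begins 78 mm behind the grasp point.
Start: joints at [68.039, 24.414, 4.234, 92.017, -1.954, 63.644, -3.845], TCP at [0.156, -0.657, 0.205] pointing down, gripper open.
Joint ranges: [-163.25, 163.25], [-28.42, 122.38], [-70.27, 78.77], [12.13, 141.07], [-58.53, 238.53], [9.26, 117.41], [-156.51, 156.51]. Speed limits (degrees/s): [108.29, 108.29, 136.94, 136.94, 172.46, 172.46, 172.46].

### API

Orientations are given as [roll, pitch, yaw] about the fixed x, y, z axes, in that order (R = Rz(yaw) Ry(pitch) Rx(roll)).
In Python, from rig import env, state, vision gives the robot as it stands. The module is installed in compiled form; this text tells all that it offers. Calls block until the motion is done:
- env.move_to(position, orientation): joint-space move of the TCP to a pose.
- env.move_linear(position, rotation=None, v=0.15): straight line of the TCP; rotation=None keeps the orientation; v is the mean speed in m/s.
- env.move_j(angles): joint-space move.
- env.open_gripper() and env.gripper_close(effort=None): open the fingers fully, or close them until they stop; effort is the grip in N (None keeps the last).
- env.pause(seconds).
- env.solve_ik(position, orientation): joint angles nearest the present ones, or None.
- state(): the state.
- vision.read_camera(name): name is "scene" or "side" or "wrist"; returns the picture (480x640x3 uint8, red, green, blue); there is no depth.
- vision.camera_params(name): a dict with "fx", "fy", "cx", "cy" (pixels), "rvec" (rotation vector, rad) and "tvec" (3), from world to camera coordinates, as OpenCV has them. Camera axes: x right, y down, z forward; pixel columns grow to the right and rows downward; lengths in m; the calibration is good to about 2 mm. A picture is of the moment at which its call begins: read the wrist's pose just before it. camera_params takes no time and is no camera call; for the wrist camera it gives the pose at the moment of the call.
A pose or a line that the arm cannot do raises env.Unreachable and nothing moves.
- env.finish_job(): hands the job in; it is judged then, once.
The state is a dict: "clock": time; "joint_pos": joint angles; "joint_velocities": joint speeds; "tau": joint torques, N m; "ee_pos": TCP position; "orientation": TCP orientation; "ft_force": force on the tool from outside, world axes, zero at the start; "ft_torque": the same for the moment, N m; "finger_gap": opening from 0.0 (shut) to 1.0 (fully open); "finger_force": force on a finger pad.
Only numpy, scipy, OpenCV 4.12 (cv2) and the standard library are available. Lean on these libraries where they do the work, as an engineer would, in place of code of your own. Each camera call takes 0.05 s, during which the arm holds its last target. There are 200 camera calls.

### The job

Stow the ring-squaring tool in the tool rack: swing the rack's keeper arm well open, hang the tool by the eye of its flat handle on the outer part of the peg and let go of it there, then push it along the peg until it is fully home against the shoulder by the roof. Finally swing the keeper arm fully closed again across the end of the peg. Leave the other things on the bench where they stand.

Things in the scene. Friction and masses are not known exactly. Their poses are not given: they have to be found in the camera images.
- rack: Fixed rack, 230 mm tall. Origin on the bench under the front face of its plywood back panel (150 mm wide along y, x = 0 to 12 mm). The peg points level along the rack's -x at y = 0, 160 mm high. A plywood roof (222 to 230 mm high, 150 mm wide) reaches out to x = -22 mm, in the way of downward fingers. Base plate 12 mm thick, x = -160 to 30, y = -130 to 90 mm.
- peg_root (a point): Where the plain steel peg (14 mm in diameter, 80 mm long) begins: centre of the face of the shoulder sleeve (36 mm in diameter, 42 mm long, fixed to the panel). On the peg's axis, 160 mm high, at rack x = -42 mm. Axes as the rack's: the peg runs from here along -x. Hanging at rest, the tool's eye centre lies 7 mm below the axis; fully home, the plate's middle is 3 mm from this face.
- peg_tip (a point): Centre of the peg's free end, 80 mm from peg_root, on the axis.
- keeper_pivot (a point): On the keeper's vertical hinge axis, 160 mm high, atop a 16 mm round post; rack axes. x = -140, y = -85 mm from the rack's origin.
- keeper (a joint): Keeper arm's angle about its vertical hinge, rad. 0 = closed, at its stop: the arm points along the rack's +y across the peg's end, 12 mm beyond it. It opens away from the peg, anticlockwise from above, to a stop at 1.75; the pin is at 85 mm x (-sin angle, cos angle) from the pivot in rack x, y. Stays where it is left; about 1 N at the pin moves it.
- keeper_pin (a point): Point on the keeper's upright round pin (12 mm in diameter, 85 mm from the hinge), 20 mm below its top. The pin stands on the arm and ends 220 mm above the bench; the arm is a steel bar 12 mm wide, 155 to 165 mm high, ending 9 mm past the pin. The pin can be pushed sideways from either side.
- squarer: Ring-squaring tool, plain aluminium, about 0.25 kg, loose, upright on the bench. Disc foot 60 mm in diameter, 14 mm high; on it a flat upright handle plate, 46 mm wide along its y, 6 mm thick along its x (centred), top 155 mm above the bench, with a round eye through it 28 mm in diameter. The 37 mm above the eye is free to grip across the thickness. Origin: centre of underside. Both faces alike.
- eye (a point): Centre of the tool's eye, 104 mm above its foot, tool axes (hole axis along x).
- piston_a: Bystander: turned aluminium part with a neck and a cap, 76 mm in diameter, 85 mm tall, loose. Origin under its centre.
- piston_b: Bystander: plain grooved turned aluminium part, 72 mm in diameter, 60 mm tall, loose. Origin under its centre.
- wash_bottle: Bystander: yellowish closed bottle, 60 mm in diameter, 125 mm tall, loose. Origin under its centre.
- tape: Bystander: roll of tape lying flat, 100 mm in diameter, 24 mm high, loose. Origin under its centre.
There are look-alikes about, which are no part of the job. What is shaped like the squarer but black or orange is not meant.

How it is judged:
By the outcome, as a careful person would: the job done as asked, in the order asked, and still so for the second after the job is handed in, with the robot touching nothing.
It also fails if it takes over 69 s, if anything falls off the work surface, if the arm or the gripper's body presses on something with over 40 N, if the wrist force passes 120 N, or if a joint passes its speed limit or range.

## Working session

There is one attempt and no reset: what is moved stays moved. The work goes in short steps, each a Python script; the robot and the scene stay as the last script left them, time stands still between calls to the robot, and variables do not carry over. Pictures are saved under pics/ and viewed, at most 12 in all, crops included, and the job is handed in when it is done.

```bash
mkdir -p pics
python3 - <<'E'
from rig import env,state,vision
import cv2,numpy as np
for n in ["scene","side"]:
    im=vision.read_camera(n); cv2.imwrite(f"pics/{n}0.png",im[:,:,::-1])
    p=vision.camera_params(n); R=cv2.Rodrigues(np.array(p["rvec"]))[0]
    print(n,p["fx"],"cam at",-R.T@np.array(p["tvec"]),"fwd",R[2])
s=state();print(s["clock"],s["ee_pos"],s["orientation"],s["finger_gap"])
E
```

```text
scene 460.6838068577525 cam at [ 1.16174991 -0.11409073  0.93380742] fwd [-0.55698448  0.15807276 -0.81534121]
side 607.8106568268024 cam at [-0.15786059  0.78664015  0.8981061 ] fwd [ 0.57540614 -0.58424659 -0.5723318 ]
0.1 [ 0.15626948 -0.65626582  0.20484417] [-1.79935067e+02  3.70042755e-03  1.33921857e+01] 1.001166688772371
```

View pics/scene0.png

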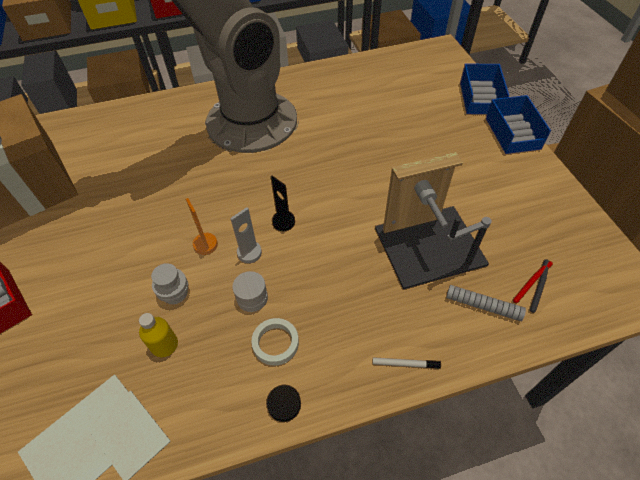

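View pics/side0.png

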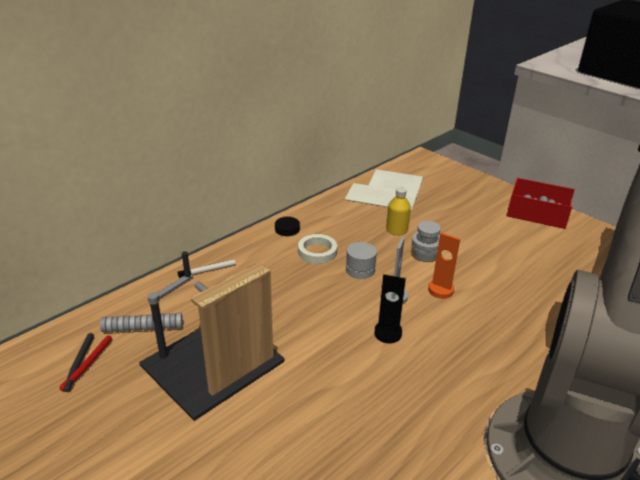

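Candidates for the squarer in the scene picture are grey aluminium (245,235), black (281,205) and orange (202,225). I choose the grey one. In the side picture it is at (400,270), partly behind the black one. The rack is at scene (430,220), with its peg pointing toward the lower right. Next I look at close crops.

Run:
```python
import cv2,numpy as np
a=cv2.imread("pics/scene0.png");b=cv2.imread("pics/side0.png")
def crop(im,x,y,w,h,k): return cv2.resize(im[y:y+h,x:x+w],None,fx=k,fy=k,interpolation=cv2.INTER_CUBIC)
# rack scene: 370..500 x 145..290, k=4 ; squarer scene 215..275 x 195..270, k=4
c1=crop(a,370,145,130,145,4); c2=crop(a,215,195,65,75,4); 
c=np.zeros((580,800,3),np.uint8); c[:580,:520]=c1; c[:300,530:790]=c2
cv2.imwrite("pics/c_scene.png",c)
c1=crop(b,135,240,155,170,3.4); c2=crop(b,370,225,60,85,4)
c=np.zeros((580,800,3),np.uint8); c[:c1.shape[0],:c1.shape[1]]=c1; c[:340,540:780]=c2
cv2.imwrite("pics/c_side.png",c)
```

```text
(no output)
```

View pics/c_scene.png

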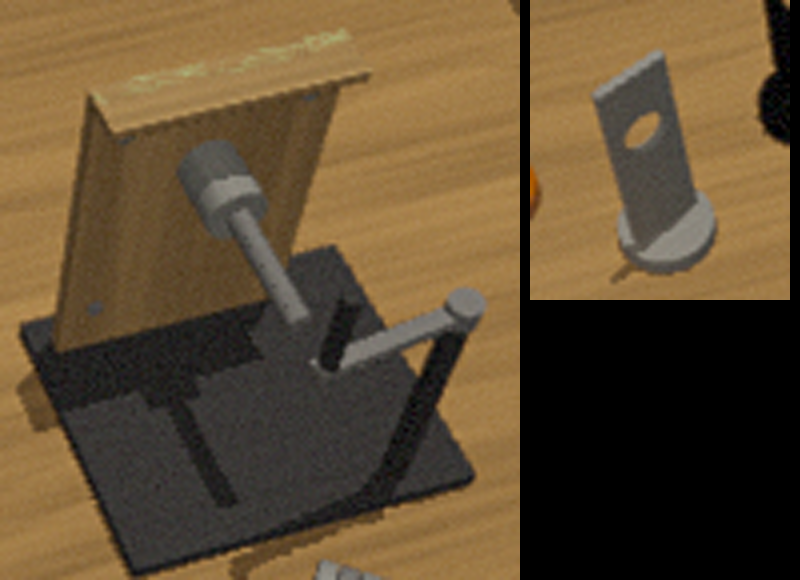

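View pics/c_side.png

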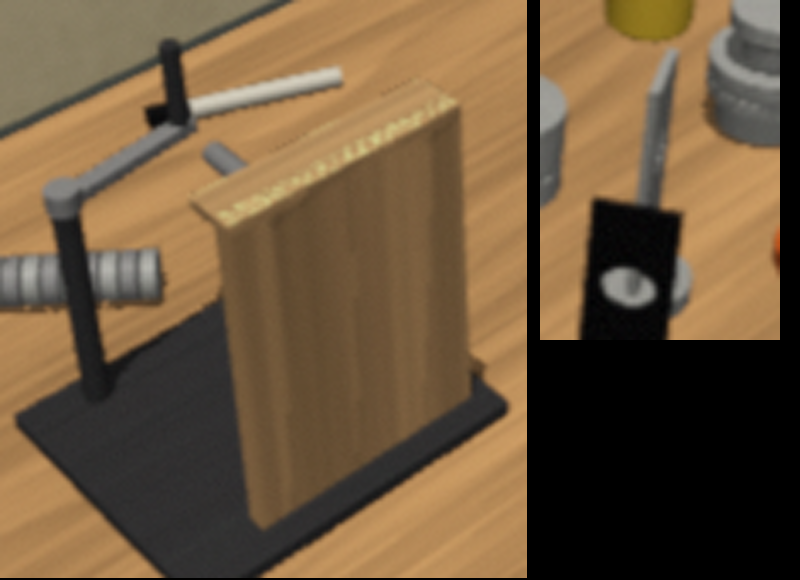

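The grey tool is plain aluminium: scene plate top edge (232,219)–(248,208), eye (243.5,227.5). The keeper looks closed, with the pin beside the peg tip at scene (455,228). Now I fit the poses.

```bash
cat > fit.py <<'E'
import cv2,numpy as np
from rig import vision
from scipy.optimize import least_squares
P={n:vision.camera_params(n) for n in("scene","side")}
def proj(n,X):
    p=P[n];K=np.array([[p["fx"],0,p["cx"]],[0,p["fy"],p["cy"]],[0,0,1.]])
    return cv2.projectPoints(np.atleast_2d(X).astype(float),np.array(p["rvec"]),np.array(p["tvec"]),K,None)[0][:,0]
def W(q,X):
    c,s=np.cos(q[2]),np.sin(q[2]);X=np.atleast_2d(X)/1000.
    return np.c_[X[:,0]*c-X[:,1]*s+q[0],X[:,0]*s+X[:,1]*c+q[1],X[:,2]]
def fit(obs,q0):
    def f(q): return np.concatenate([proj(n,W(q,X))[0]-u for n,u,X in obs])
    r=least_squares(f,q0,loss="soft_l1"); return r.x,f(r.x).reshape(-1,2)
E
python3 - <<'E'
from fit import *
a=lambda x,y:("scene",np.array([x/4+370,y/4+145])); b=lambda x,y:("side",np.array([x/3.4+135,y/3.4+240]))
O=[(a(138,576),(-160,90,0)),(a(474,482),(-160,-130,0)),(a(335,246),(30,-130,12)),(a(22,325),(30,90,12)),(a(300,315),(-122,0,160)),
(a(113,135),(-22,75,222)),(a(370,77),(-22,-75,222)),(b(230,229),(12,-75,230)),(b(192,203),(-22,-75,230)),(b(460,105),(12,75,230)),
(b(262,530),(12,-75,12)),(b(470,398),(12,75,12)),(b(17,420),(-160,-130,12)),(b(507,405),(30,90,12)),(a(348,298),(-140,0,220)),(b(170,42),(-140,0,220))]
obs=[(n,u,X) for (n,u),X in O]
best=min((fit(obs,[0.6,0.2,y]) for y in np.arange(0,6.3,.7)),key=lambda r:np.abs(r[1]).sum())
print("rack",best[0],np.degrees(best[0][2]));print(best[1].round(1).tolist())
a=lambda x,y:("scene",np.array([x/4+215,y/4+195])); b=lambda x,y:("side",np.array([x/4+370,y/4+225]))
O=[(a(68,97),(0,-23,155)),(a(131,54),(0,23,155)),(a(114,130),(0,0,104)),(b(113,93),(0,-23,155)),(b(132,53),(0,23,155)),(a(137,232),(0,0,7))]
res=[]
for sw in(1,-1):
    obs=[(n,u,(X[0],X[1]*(sw if n=="side" else 1),X[2])) for (n,u),X in O]
    res.append(min((fit(obs,[0.5,-0.1,y]) for y in np.arange(0,6.3,.7)),key=lambda r:np.abs(r[1]).sum()))
for r in res: print("sq",r[0],np.degrees(r[0][2]));print(r[1].round(1).tolist())
E
```

```text
rack [0.53561415 0.30296672 3.14855956] 180.39917451014003
[[-0.6, -0.8], [-0.1, -2.0], [-0.7, -3.3], [-1.1, -2.2], [0.6, 0.2], [-0.5, 0.3], [-0.4, -1.3], [-1.4, -0.2], [-2.1, -2.0], [-0.8, -1.0], [-0.2, 0.0], [-0.8, -1.0], [-3.1, -1.3], [-0.2, -2.1], [-1.2, -7.4], [1.8, 2.7]]
sq [ 0.49029047 -0.10798486  0.61883118] 35.45641487697532
[[0.4, 1.1], [-0.9, -1.2], [-0.2, 0.5], [1.0, -13.3], [-5.3, 8.4], [0.2, -0.9]]
sq [ 0.48777301 -0.10781787  6.76899385] 387.83477926009726
[[-0.7, -0.5], [-0.1, -1.4], [-0.3, -0.4], [-1.1, -1.3], [-1.5, -2.6], [0.1, -1.7]]
```

Run:
```python
from fit import *
a=lambda x,y:("scene",np.array([(x+.5)/4+369.5,(y+.5)/4+144.5])); b=lambda x,y:("side",np.array([(x+.5)/3.4+134.5,(y+.5)/3.4+239.5]))
O=[(a(138,576),(-160,90,0)),(a(474,482),(-160,-130,0)),(a(335,246),(30,-130,12)),(a(22,325),(30,90,12)),(a(300,315),(-122,0,160)),
(a(113,135),(-22,75,222)),(a(370,77),(-22,-75,222)),(b(230,229),(12,-75,230)),(b(192,203),(-22,-75,230)),(b(460,105),(12,75,230)),
(b(262,530),(12,-75,12)),(b(470,398),(12,75,12)),(b(17,420),(-160,-130,12)),(b(507,405),(30,90,12))]
obs=[(n,u,X) for (n,u),X in O]
q,r=fit(obs,[.535,.303,3.14]);print("rack",q,np.degrees(q[2]));print(r.round(1).tolist())
pin=[a(348,298),b(170,42),a(330,367),b(180,118)]
for t in np.arange(0,1,.1):
    X=lambda z:(-140-85*np.sin(t),-85+85*np.cos(t),z)
    print(round(t,1),[(proj(n,W(q,X(z)))[0]-u).round(1).tolist() for (n,u),z in zip(pin,(220,220,165,165))])
a=lambda x,y:("scene",np.array([(x+.5)/4+214.5,(y+.5)/4+194.5])); b=lambda x,y:("side",np.array([(x+.5)/4+369.5,(y+.5)/4+224.5]))
O=[(a(68,97),(0,-23,155)),(a(131,54),(0,23,155)),(a(114,130),(0,0,104)),(b(113,93),(0,23,155)),(b(132,53),(0,-23,155)),(a(137,232),(0,0,7))]
q,r=fit([(n,u,X) for (n,u),X in O],[.49,-.11,.4]);print("sq",q,np.degrees(q[2]),r.round(1).tolist())
```

```text
rack [0.53492724 0.30290115 3.14215778] 180.0323794296208
[[-0.9, -0.7], [-0.1, -1.4], [-0.2, -2.9], [-0.8, -2.2], [0.5, 0.4], [-0.4, 0.4], [-0.2, -0.9], [-1.0, 0.2], [-1.6, -1.7], [-0.0, -0.4], [0.2, 0.5], [-0.1, -0.4], [-2.3, -1.2], [0.5, -1.4]]
0.0 [[-1.5, -7.2], [2.8, 3.1], [-2.7, -7.6], [2.8, 3.7]]
0.1 [[0.7, -4.1], [0.0, 1.2], [-0.7, -4.6], [0.1, 1.8]]
0.2 [[3.2, -1.1], [-3.1, -0.4], [1.7, -1.7], [-2.9, 0.1]]
0.3 [[6.1, 1.7], [-6.5, -1.8], [4.4, 1.1], [-6.2, -1.3]]
0.4 [[9.4, 4.4], [-10.1, -3.0], [7.5, 3.7], [-9.8, -2.5]]
0.5 [[13.0, 6.9], [-14.0, -3.9], [10.9, 6.2], [-13.6, -3.5]]
0.6 [[16.8, 9.1], [-18.1, -4.6], [14.5, 8.4], [-17.6, -4.2]]
0.7 [[20.9, 11.1], [-22.3, -5.0], [18.4, 10.3], [-21.7, -4.6]]
0.8 [[25.1, 12.8], [-26.7, -5.2], [22.4, 12.0], [-26.0, -4.8]]
0.9 [[29.6, 14.2], [-31.2, -5.2], [26.6, 13.3], [-30.3, -4.7]]
sq [ 0.48727752 -0.1083137   0.47429332] 27.175005472657592 [[-0.6, -0.3], [0.1, -1.1], [-0.2, -0.1], [-0.5, -1.0], [-0.7, -2.2], [0.2, -1.4]]
```

```bash
cat > geo.py <<'E'
import numpy as np
from rig import env,state,vision
RX,RY,RYAW=0.535,0.303,0.0   # rack origin; rack x -> world -x, y -> -y
def rw(x,y): return np.array([RX-x/1000,RY-y/1000])
PIV=rw(-140,-85)
def pin(t): return PIV+.085*np.array([np.sin(t),-np.cos(t)])
def tang(t): return np.array([np.cos(t),np.sin(t)])
def down(yaw): return [180,0,yaw]
def st(msg=""):
    s=state(); print(msg,round(s["clock"],2),np.round(s["ee_pos"],4),"F",np.round(s["ft_force"],1),"gap",round(s["finger_gap"],3),"ff",np.round(s["finger_force"],1)); return s
E
python3 - <<'E'
from geo import *
from fit import proj,P
import cv2
def back(n,u,z):
    p=P[n];R=cv2.Rodrigues(np.array(p["rvec"]))[0];c=-R.T@np.array(p["tvec"])
    d=R.T@np.array([(u[0]-p["cx"])/p["fx"],(u[1]-p["cy"])/p["fy"],1]);return (c+d*(z-c[2])/d[2]).round(3)
for k,u,z in [("black",(283,219),.01),("orange",(205,243),.01),("pistA",(171,290),.03),("pistB",(250,292),.03),("bottle",(160,340),.03)]: print(k,back("scene",u,z))
for nm,p,ys in [("keep0",(.655,.303,.187),(0,180,-180)),("keep1",(*pin(1.55),.187),(89,-91)),("keepE",(*(pin(1.55)+.03*tang(1.55)),.187),(89,-91)),
  ("grasp",(.488,-.108,.126),(117.2,-62.8)),("app",(.71,.303,.182),(90,-90)),("hang",(.637,.303,.18),(90,-90)),("push",(.60,.303,.172),(0,90,-90,180))]:
    for y in ys:
        q=env.solve_ik(list(p),down(y)); print(nm,y,None if q is None else np.round(q,0))
E
```

```text
black [ 0.417 -0.004  0.01 ]
orange [ 0.431 -0.208  0.01 ]
pistA [ 0.555 -0.3    0.03 ]
pistB [ 0.615 -0.13   0.03 ]
bottle [ 0.671 -0.336  0.03 ]
keep0 0 [   1.   38.  -49.   84.   29.   72. -141.]
keep0 180 [  8.  43. -62.  83.  38.  77.  33.]
keep0 -180 [  8.  43. -62.  83.  38.  77.  33.]
keep1 89 [ -5.  53. -57.  61.  42.  85. -54.]
keep1 -91 [ -5.  54. -59.  61.  44.  86. 126.]
keepE 89 [ -9.  53. -55.  58.  41.  85. -54.]
keepE -91 [ -8.  55. -59.  58.  45.  87. 125.]
grasp 117.2 [ 34.  17. -34. 117.  12.  50.  21.]
grasp -62.8 [  14.   14.  -10.  118.    3.   48. -151.]
app 90 [  5.  46. -59.  76.  39.  79. -53.]
app -90 [  5.  47. -59.  76.  39.  79. 127.]
hang 90 [  6.  40. -58.  86.  35.  73. -56.]
hang -90 [  7.  40. -59.  86.  35.  73. 124.]
push 0 [   5.   36.  -56.   92.   32.   69. -147.]
push 90 [  5.  36. -55.  92.  31.  69. -56.]
push -90 [  7.  38. -59.  92.  34.  70. 122.]
push 180 [  7.  38. -59.  92.  34.  70.  32.]
```

Run:
```python
from geo import *
import cv2
env.gripper_close(10)
t=-.1; p=pin(t)-.014*tang(t)
env.move_to([*p,.27],down(180)); st("above")
env.move_linear([*p,.187],v=.12); st("down")
for t in (.25,.6,.95,1.3,1.6):
    p=pin(t)-.014*tang(t)
    env.move_linear([*p,.187],down(180+np.degrees(t)),v=.15); st(f"{t:.2f}")
p=p-.02*tang(t); env.move_linear([*p,.187],v=.15)
env.move_linear([*p,.26],v=.2); st("up")
cv2.imwrite("pics/scene1.png",vision.read_camera("scene")[:,:,::-1])
im=cv2.imread("pics/scene1.png");cv2.imwrite("pics/k1.png",cv2.resize(im[130:300,370:540],None,fx=3,fy=3))
```

```text
above 5.28 [0.6529 0.3042 0.2699] F [-0.9 -0.7  0.3] gap 0.006 ff 0.0
down 6.12 [0.6528 0.3052 0.1877] F [-0.2  0.1  0.6] gap 0.004 ff 0.0
0.25 6.53 [0.6823 0.3025 0.1874] F [ 0.1  0.1 -0. ] gap 0.007 ff 0.0
0.60 7.03 [0.7106 0.3105 0.1873] F [-0.5  0.  -0. ] gap 0.007 ff 0.0
0.95 7.53 [0.7353 0.3274 0.1872] F [-0.2 -0.4  0.6] gap 0.003 ff 0.0
1.30 8.03 [0.7527 0.3517 0.1872] F [-1.1 -0.3  0.3] gap 0.004 ff 0.0
1.60 8.47 [0.7602 0.3761 0.1872] F [-0.3  0.1 -0.3] gap 0.008 ff 0.0
up 9.28 [0.7607 0.3573 0.2609] F [-0.7 -0.  -0.1] gap 0.007 ff 0.0
```

View pics/k1.png

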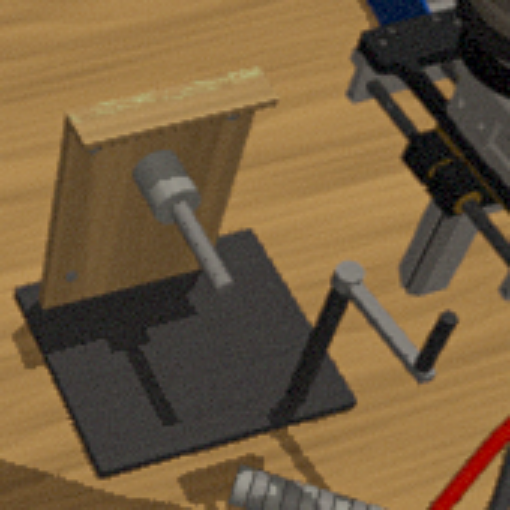

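The keeper is open: pivot at crop (350,275), pin top at (448,320). The fingertips appear at (430,290), a little higher than I expected, so I check the projections against the fitted geometry.

Run:
```python
from geo import *
from fit import proj
f=lambda X:((proj("scene",np.array(X))[0]-[370,130]+.5)*3-.5).round(0)
s=state();print("tcp",f(s["ee_pos"]),"seen 430,290")
for t in(1.4,1.5,1.6,1.7,1.75): print(t,"pin top",f([*pin(t),.22]))
print("pivot z.17",f([*PIV,.17]),"peg tip",f([*rw(-122,0),.16]),"peg root",f([*rw(-42,0),.16]))
```

```text
tcp [415. 287.] seen 430,290
1.4 pin top [417. 317.]
1.5 pin top [429. 315.]
1.6 pin top [441. 312.]
1.7 pin top [453. 308.]
1.75 pin top [458. 305.]
pivot z.17 [351. 264.] peg tip [226. 282.] peg root [178. 202.]
```

Run:
```python
from geo import *
import cv2,json
def snap(name):
    p=vision.camera_params("wrist"); im=vision.read_camera("wrist"); cv2.imwrite(f"pics/{name}.png",im[:,:,::-1])
    d={k:(np.array(v).tolist()) for k,v in p.items()}; json.dump(d,open(f"pics/{name}.json","w"))
    R=cv2.Rodrigues(np.array(p["rvec"]))[0]; print(name,"cam",-R.T@np.array(p["tvec"]),"fwd",R[2],p["fx"])
env.open_gripper()
env.move_to([.66,.303,.36],down(90)); st(); snap("w_rack")
env.move_to([.488,-.108,.30],down(117.2)); st(); snap("w_sq")
```

```text
13.42 [0.6599 0.3031 0.3593] F [ 0.6  0.1 -1.1] gap 0.999 ff 0.0
w_rack cam [0.65995061 0.3836911  0.53853248] fwd [-0.00114602 -0.27663177 -0.96097531] 363.5337557892745
 15.12 [ 0.4888 -0.1073  0.3004] F [0.1 0.5 0. ] gap 0.998 ff 0.0
w_sq cam [ 0.45161728 -0.03562435  0.47960684] fwd [ 0.12697651 -0.24626487 -0.96084889] 363.5337557892745
```

View pics/w_rack.png

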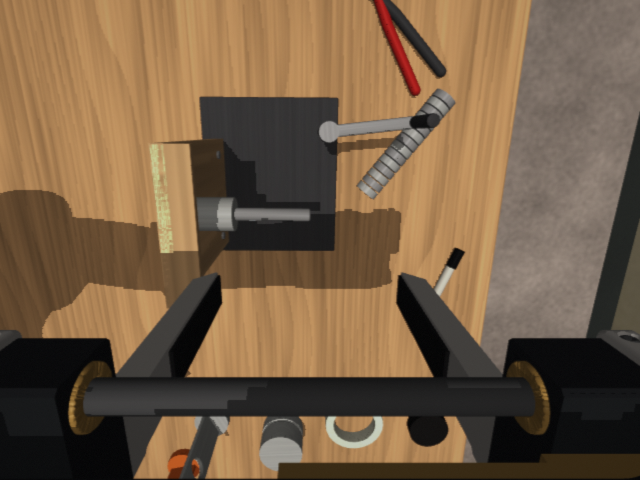

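View pics/w_sq.png

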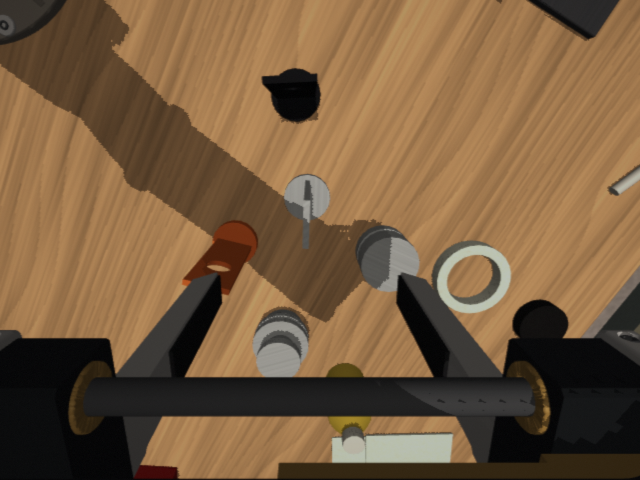

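In the wrist pictures the peg runs from (236,214) to (309,215), with the pivot at (329,132) and the pin top at (433,121). The squarer plate is seen edge-on around x≈306, y 180–248, with the foot centred at (307,197).

Run:
```python
from fit import *
import json
from geo import rw,PIV,pin
for n in("w_rack","w_sq"): P[n]={k:np.array(v) if isinstance(v,list) else v for k,v in json.load(open(f"pics/{n}.json")).items()}
pr=lambda n,X:proj(n,np.array(X))[0].round(1)
print("root",pr("w_rack",[*rw(-42,0),.16]),"tip",pr("w_rack",[*rw(-122,0),.16]),"piv",pr("w_rack",[*PIV,.165]))
for t in(1.55,1.6,1.65,1.7): print("pin",t,pr("w_rack",[*pin(t),.22]))
for nm,x,y,z in[("basefr -y",-160,-130,12),("basefr +y",-160,90,12),("roof -y",-22,-75,230),("roof +y",-22,75,230)]: print(nm,pr("w_rack",[*rw(x,y),z/1000]))
q=(.4875,-.108,.474)
for X in[(0,-23,155),(0,23,155),(0,0,14),(0,-23,14),(0,23,14)]: print(X,proj("w_sq",W(q,X))[0].round(1))
im=cv2.imread("pics/w_sq.png")
c1=cv2.resize(im[165:255,275:340],None,fx=6,fy=6,interpolation=cv2.INTER_CUBIC)
im=cv2.imread("pics/w_rack.png")
c2=cv2.resize(im[195:235,220:320],None,fx=4,fy=4,interpolation=cv2.INTER_CUBIC)
c=np.zeros((540,800,3),np.uint8);c[:,:390]=c1;c[:160,400:]=c2;cv2.imwrite("pics/c2.png",c)
```

```text
root [231.1 210.7] tip [306.5 210.8] piv [324.6 127.2]
pin 1.55 [428.4 128.7]
pin 1.6 [428.9 123.4]
pin 1.65 [429.1 118.1]
pin 1.7 [429.  112.8]
basefr -y [335.3  93.9]
basefr +y [332.2 248.5]
roof -y [183.8 138.9]
roof +y [198.9 305.1]
(0, -23, 155) [307.4 246.8]
(0, 23, 155) [307.4 198.2]
(0, 0, 14) [307.8 196.6]
(0, -23, 14) [307.8 214. ]
(0, 23, 14) [307.8 178.8]
```

View pics/c2.png

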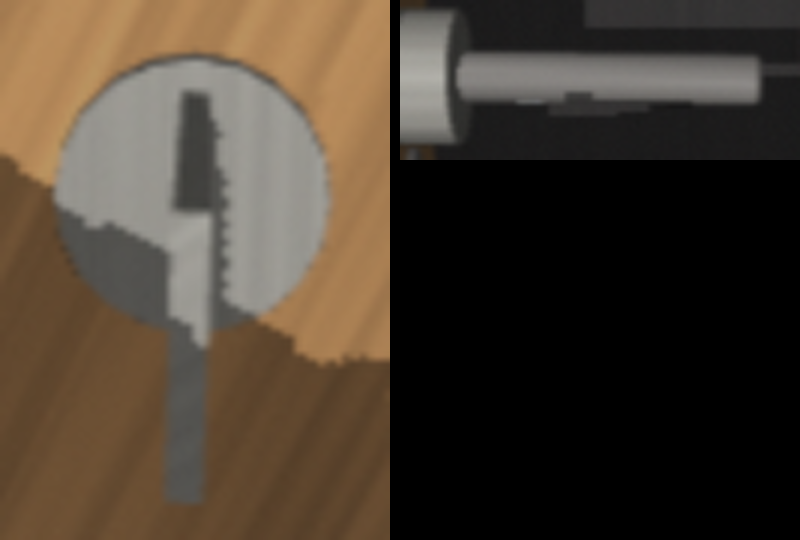

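```bash
sed -i 's/^RX,RY,RYAW=.*/RX,RY,RYAW=0.537,0.301,0.0/' geo.py
python3 - <<'E'
from geo import *
import cv2
env.move_linear([.488,-.109,.126],v=.15); st("at")
env.gripper_close(30); st("closed")
env.move_linear([.488,-.109,.30],v=.15); st("lift")
env.move_to([.71,.301,.30],down(90)); st("over")
env.move_linear([.71,.301,.182],v=.12); st("pre")
a=vision.read_camera("scene")[130:300,370:520,::-1];b=vision.read_camera("side")[220:390,130:290,::-1]
c=cv2.resize(np.hstack([a,b]),None,fx=2.5,fy=2.5,interpolation=cv2.INTER_CUBIC);cv2.imwrite("pics/pre.png",c);print(c.shape)
E
```

```text
at 16.48 [ 0.4885 -0.1091  0.1267] F [-0.1  0.   0.5] gap 0.997 ff 0.0
closed 17.77 [ 0.4878 -0.1089  0.1259] F [-0.1 -0.6 -3.1] gap 0.068 ff 30.0
lift 19.08 [ 0.4876 -0.1089  0.2995] F [-1.1  0.8 -3.7] gap 0.065 ff 30.0
over 20.78 [0.7102 0.2993 0.3012] F [-0.4 -0.3 -2.8] gap 0.062 ff 30.0
pre 21.92 [0.7105 0.3009 0.183 ] F [-0.2 -0.4 -3.1] gap 0.065 ff 30.0
(425, 775, 3)
```

View pics/pre.png

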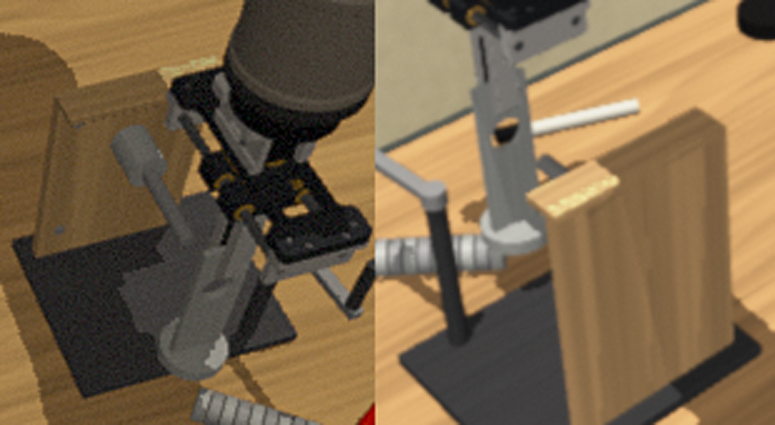

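The eye is at scene crop (218,283) and side crop (505,128). The peg tip is at (190,237) and (543,163). I triangulate both with the same two cameras to get the relative offset.

Run:
```python
from fit import *
def tri(u,v):
    o=[("scene",(np.array(u)+.5)/2.5-.5+[370,130]),("side",((np.array(v)-[375,0])+.5)/2.5-.5+[130,220])]
    r=least_squares(lambda X:np.concatenate([proj(n,X)[0]-w for n,w in o]),[.68,.3,.16]);return r.x.round(4),r.fun.round(1)
print("eye",tri((218,283),(505,128)));print("tip",tri((190,237),(543,163)))
```

```text
eye (array([0.7101, 0.3015, 0.1619]), array([-0.8, -0.1, -0.8, -0. ]))
tip (array([0.657 , 0.3028, 0.1583]), array([-0.8, -0.2, -0.8,  0. ]))
```

Run:
```python
from geo import *
F0=np.array(state()["ft_force"]); ok=True
for x in (.68,.665,.655,.645,.634):
    env.move_linear([x,.301,.1815],v=.08); s=st(f"{x}")
    if np.linalg.norm(np.array(s["ft_force"])-F0)>6: ok=False;print("CONTACT");break
if ok:
    for z in np.arange(.179,.166,-.002):
        env.move_linear([.634,.301,z],v=.04); s=st(f"z{z:.3f}")
        if s["ft_force"][2]-F0[2]>2.5: print("resting");break
```

```text
0.68 22.54 [0.6801 0.3014 0.1818] F [-0.3 -0.7 -3. ] gap 0.062 ff 30.0
0.665 22.88 [0.6651 0.3012 0.1816] F [ 0.3  0.3 -2.6] gap 0.063 ff 30.0
0.655 23.15 [0.6551 0.3012 0.1816] F [ 0.1  0.5 -3.6] gap 0.061 ff 30.0
0.645 23.43 [0.645  0.3012 0.1816] F [ 0.4 -0.1 -3.5] gap 0.063 ff 30.0
0.634 23.71 [0.6339 0.3013 0.1816] F [ 0.1 -0.2 -2.8] gap 0.06 ff 30.0
z0.179 23.96 [0.6341 0.3009 0.1788] F [ 0.7  1.1 -3. ] gap 0.059 ff 30.0
z0.177 24.21 [0.634  0.3009 0.1768] F [ 0.7  0.1 -3.1] gap 0.064 ff 30.0
z0.175 24.46 [0.634  0.301  0.1749] F [-0.   0.9 -3.2] gap 0.063 ff 30.0
z0.173 24.71 [0.6342 0.301  0.1743] F [-5.7 -1.1 13.4] gap 0.06 ff 30.0
resting
```

Run:
```python
from geo import *
import cv2
env.move_linear([.634,.301,.1765],v=.04)
env.move_linear([.645,.301,.1765],v=.06)
env.move_linear([.645,.301,.1752],v=.04); st("pre-release")
env.open_gripper(); st("open")
env.move_linear([.645,.301,.27],v=.15); st("up")
a=vision.read_camera("scene")[130:300,370:520,::-1];b=vision.read_camera("side")[220:390,130:290,::-1]
c=cv2.resize(np.hstack([a,b]),None,fx=2.5,fy=2.5,interpolation=cv2.INTER_CUBIC);cv2.imwrite("pics/hung.png",c)
```

```text
pre-release 25.54 [0.6448 0.301  0.175 ] F [-0.4  0.4 -3.4] gap 0.064 ff 30.0
open 26.93 [0.645  0.301  0.1752] F [-1.1  0.2 -0.4] gap 0.998 ff 0.0
up 27.71 [0.6446 0.3011 0.2691] F [-0.9  0.5 -1.5] gap 0.999 ff 0.0
```

View pics/hung.png

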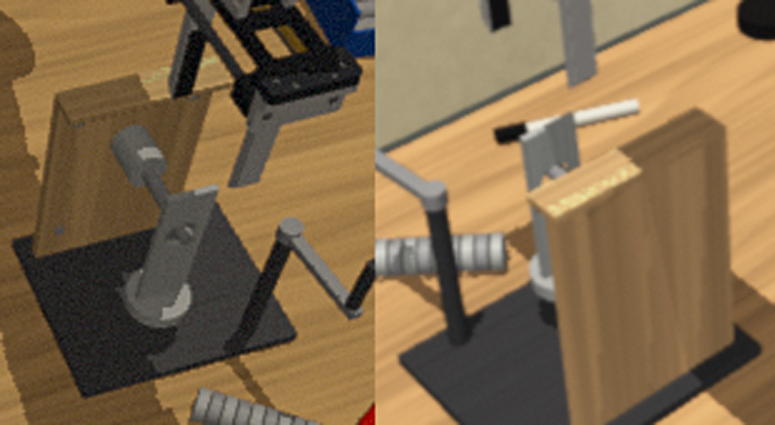

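The tool hangs with the peg through its eye: in the scene crop the eye is at (180,235), and the tool is free of the gripper. Now I push it home.

Run:
```python
from geo import *
import cv2
env.gripper_close(10)
env.move_to([.685,.301,.27],down(180))
env.move_linear([.685,.301,.173],v=.15); st("down")
env.move_linear([.66,.301,.173],v=.1)
for x in (.64,.62,.604):
    env.move_linear([x,.301,.173],v=.08); s=st(f"{x}")
x=.604
while x>.583 and s["ft_force"][0]<8:
    x-=.002; env.move_linear([x,.301,.173],v=.03); s=st(f"{x:.3f}")
a=vision.read_camera("scene")[130:300,370:520,::-1];b=vision.read_camera("side")[220:390,130:290,::-1]
cv2.imwrite("pics/pushed.png",cv2.resize(np.hstack([a,b]),None,fx=2.5,fy=2.5,interpolation=cv2.INTER_CUBIC))
```

```text
down 31.32 [0.6855 0.301  0.1739] F [ 0.2 -0.7  0.1] gap 0.004 ff 0.0
0.64 32.12 [0.6401 0.3012 0.1732] F [ 0.5 -1.1 -0.3] gap 0.006 ff 0.3
0.62 32.52 [0.6197 0.3013 0.173 ] F [ 0.6 -0.6 -0.7] gap 0.004 ff 0.4
0.604 32.87 [0.6037 0.3013 0.173 ] F [ 0.4  0.6 -0.4] gap 0.005 ff 0.0
0.602 33.12 [0.6021 0.301  0.173 ] F [ 0.2  0.8 -1. ] gap 0.005 ff 0.0
0.600 33.37 [0.5999 0.301  0.173 ] F [ 0.2 -0.3  0.5] gap 0.008 ff 0.0
0.598 33.62 [0.5979 0.301  0.173 ] F [ 0.7  0.  -0.1] gap 0.007 ff 0.2
0.596 33.87 [0.5962 0.3009 0.1731] F [ 2.4 -0.4 -1.2] gap 0.004 ff 1.5
0.594 34.12 [0.5958 0.3009 0.1737] F [12.5  0.9 -6.2] gap 0.007 ff 5.9
```

```bash
sed -i 's/^RX,RY,RYAW=.*/RX,RY,RYAW=0.539,0.301,0.0/' geo.py
python3 - <<'E'
from geo import *
import cv2
env.move_linear([.65,.301,.173],v=.1)
env.move_linear([.65,.301,.27],v=.2)
t=1.65; p=pin(t)+.034*tang(t)
env.move_to([*p,.27],down(180+np.degrees(t)-360)); st("above pin")
env.move_linear([*p,.187],v=.15)
for t in (1.6,1.3,1.0,.7,.4,.15):
    p=pin(t)+.014*tang(t); env.move_linear([*p,.187],down((180+np.degrees(t))-360),v=.12); s=st(f"{t:.2f}")
F0=s["ft_force"][0]
while t>-.12 and s["ft_force"][0]<7:
    t-=.025; p=pin(t)+.014*tang(t); env.move_linear([*p,.187],down(-180),v=.05); s=st(f"{t:.3f}")
env.move_linear([p[0]+.03,p[1],.187],v=.12); env.move_linear([p[0]+.03,p[1],.30],v=.2); env.move_to([.62,.0,.35],down(-180));st()
a=vision.read_camera("scene")[130:300,370:520,::-1];b=vision.read_camera("side")[220:390,130:290,::-1]
cv2.imwrite("pics/final.png",cv2.resize(np.hstack([a,b]),None,fx=2.5,fy=2.5,interpolation=cv2.INTER_CUBIC))
E
```

```text
above pin 36.9 [0.7603 0.4268 0.2689] F [ 0.5  0.  -0.7] gap 0.005 ff 0.0
1.60 37.95 [0.7644 0.4013 0.1882] F [ 0.1 -0.  -0.3] gap 0.007 ff 0.0
1.30 38.4 [0.7645 0.3775 0.1873] F [ 0.3 -0.1 -0.1] gap 0.009 ff 0.0
1.00 38.85 [0.7578 0.3529 0.1871] F [ 0.3  0.1 -1. ] gap 0.002 ff 0.0
0.70 39.3 [0.7444 0.3311 0.187 ] F [-0.2 -0.4  0.4] gap 0.003 ff 0.0
0.40 39.75 [0.7251 0.3141 0.187 ] F [-0.  -0.6  0.3] gap 0.008 ff 0.0
0.15 40.15 [0.7058 0.3047 0.187 ] F [ 0.6 -0.3 -0.3] gap 0.002 ff 0.0
0.125 40.45 [0.7039 0.3038 0.1868] F [0.3 0.5 0.1] gap 0.004 ff 0.4
0.100 40.7 [0.7014 0.3028 0.187 ] F [-0.9  0.1  0. ] gap 0.003 ff 0.1
0.075 40.95 [0.6992 0.3022 0.1871] F [-0.2  0.4 -0.2] gap 0.004 ff 0.0
0.050 41.2 [0.6971 0.3018 0.1871] F [-0.1 -0.3  0.3] gap 0.003 ff 0.0
0.025 41.45 [0.695  0.3013 0.187 ] F [ 1.  -0.  -0.5] gap 0.007 ff 0.0
0.000 41.7 [0.6939 0.3011 0.1872] F [ 7.5  1.2 -2.8] gap 0.003 ff 3.6
 44.04 [0.6204 0.0018 0.3494] F [-0.2 -0.1  0.5] gap 0.005 ff 0.0
```

View pics/final.png

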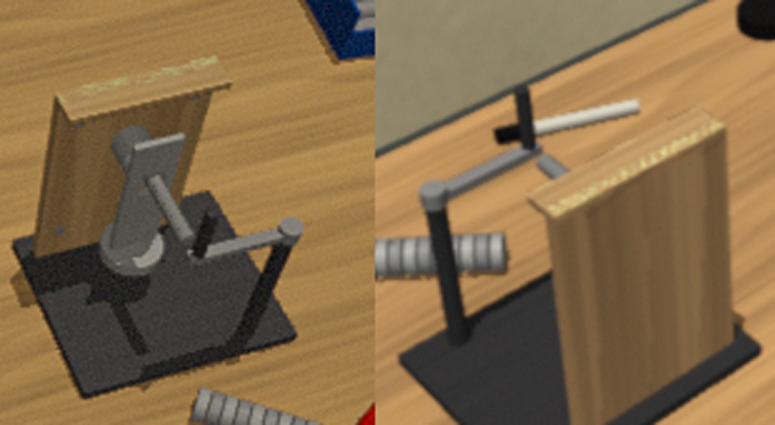

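The tool is home against the shoulder: its plate meets the sleeve at crop (140,150). The keeper is closed at its stop across the peg end, pin at (205,230). The contact positions agree, with pin minus shoulder equal to 98 mm.

```bash
python3 -c "
from rig import env
print(env.finish_job())"
```

```text
the job is handed in; nothing more can be done
None
```

The aluminium squarer hangs fully home against the peg's shoulder, the keeper is closed at its stop, and the job was handed in at about 44 s on the robot's clock; no result was reported back.

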